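# Prop open the lid of the craft chest

## Task

Raise the clear lid of the craft chest by the wooden tongue at its front, swing the steel prop rod that lies inside the chest up under it, and lower the lid gently onto the rod so that the rod's tip sits home in the steel socket under the lid and carries the lid's weight. Do not let the lid drop or slam, let go of everything at the end, and leave the craft things in and around the chest where they are.

Things in the scene. Friction and masses are not known exactly. Their poses are not given: they have to be found in the camera images.
- chest: Fixed plywood craft chest, 250 (x) x 400 (y) mm, rim 103 mm high. Origin: centre of its underside, on the table; +x points from its front (robot's side) to its back (hinge side), z up. Walls 12 mm thick; flat inner floor 40 mm above the table. A small steel rest stands under the rod's tip at x = +92 mm
- hinge (a point): Middle of the lid's hinge axis, which runs along the chest's y: x = +115, y = 0, z = 105 mm in the chest. The lid is a clear plate in a plywood frame, 0.6 kg, 235 (hinge to front edge) x 400 x 8 to 11 mm; its underside lies in a plane through this axis
- lid (a joint): Lid angle in rad: 0 = shut, grows as the front edge rises and goes back, stop at 1.15. The hinge is stiff: about 5 N up at the tongue raise the lid; let go above about 1.05 it stays put, below about 0.95 it sinks and falls shut. Resting on the seated rod it stands at about 0.80
- tongue (a point): Middle of the dark wooden tongue at the middle of the lid's front edge, 260 mm from the hinge axis and 6 mm above the plane of the underside. It juts 45 mm out from the edge in the lid's plane, is 28 mm wide (along the chest's y) and 12 mm thick. Axes: the chest's when the lid is shut, turning with the lid
- socket (a point): Where the centre of the rod's tip lies when home: 140 mm from the hinge axis, chest y = -50 mm, 6 mm below the lid's underside. The socket is a square steel collar, opening 24 mm, 14 mm deep; flared lips at front and back widen the mouth to about 35 mm and reach 21 mm below the underside. Axes turn with the lid: z its outward normal, x to the hinge
- rod (a joint): Prop rod angle in rad: 0 = level in the chest, pointing to the back (chest +x); grows as the tip swings up in the upright plane y = -50 mm of the chest; stop at 1.7. The stiff pivot keeps the rod at any angle; about 2 N at mid-rod swing it. The tip is right for the socket at about 1.10 (1.05 to 1.15). Lid and rod really touch and push each other
- rod_pivot (a point): Pivot axis of the rod (along chest y): x = -55, y = -50, z = 68 mm in the chest, between two steel cheeks, 34 mm long and 31 mm wide over both, that reach up to z = 82 mm
- rod_tip (a point): Centre of the round tip of the plain steel prop rod, 12 mm thick, 0.09 kg: 150 mm from its pivot. x points along the rod away from the pivot
- stamp: Rubber stamp block, 70 x 45 x 28 mm, on the chest's inner floor; origin: centre of its underside. Leave it
- tape: Cardboard tape roll lying flat, 84 mm wide, 22 mm high, on the chest's inner floor; origin: centre of its underside. Leave it
- crayons: Flat cardboard box, 100 x 45 x 22 mm, on the chest's inner floor; origin: centre of its underside. Leave it
- mug: White mug, 80 mm wide, 90 mm high, on the table beside the chest; origin: centre of its underside. Leave it
- glue: White glue bottle, 56 mm wide, 130 mm high, on the table beside the chest; origin: centre of its underside. Leave it
- jar: Glass jar, 72 mm wide, 90 mm high, on the table beside the chest; origin: centre of its underside. Leave it
- tissues: Tissue box, 115 x 110 x 70 mm, on the table beside the chest; origin: centre of its underside. Leave it

How it is judged:
On the way, in this order (a step that is already met when the one before it is completed fails the run):
1. the lid is raised well past its propped angle (value of joint lid above 0.92 rad), for 0.2 s.
2. the rod is swung up under the raised lid (value of joint rod above 0.95 rad and value of joint lid above 0.82 rad), for 0.2 s.
At the end, for the whole second after the job is handed in: The rod's tip is home in the lid's socket (within 9 mm along the lid and 5 mm of its full depth), the lid bears on the rod, and both are at rest (x of rod_tip in the frame of socket between -0.009 and 0.009 m and z of rod_tip in the frame of socket between -0.005 and 0.005 m and contact force between rod and lid above 0.1 N and velocity of joint lid between -0.05 and 0.05 rad/s and velocity of joint rod between -0.05 and 0.05 rad/s); the robot touches nothing.
It fails at once if the lid drops or slams (faster than 1.5 rad/s downwards) (velocity of joint lid below -1.5 rad/s).
It fails at once if a craft thing in or around the chest is shoved more than 30 mm or tipped over (distance of any of stamp, tape, crayons, mug, glue, jar, tissues from where it was at the start of the episode above 0.03 m or angle between any of stamp, tape, crayons, mug, glue, jar, tissues's own z axis and vertical above 0.6 rad).
It also fails if it takes over 64 s, if anything falls off the work surface, if the arm or the gripper's body presses on something with over 40 N, if the wrist force passes 120 N, or if a joint passes its speed limit or range.

## Robot

A 6-joint arm with a two-finger parallel gripper is mounted at the origin on the work surface. World frame = base frame: x ahead of the robot, y to its left, z up, the work surface at z = 0. Lengths are in m, angles in rad, forces in N, time in s.
With the tool pointing down it reaches from about 0.3 to 0.95 m from the base axis. Payload 3.1 kg.
Tool frame: the origin (TCP) lies midway between the tips of the shut fingers; the grasp point (between the pads) lies 19 mm behind it; z points along the fingers, y is the line along which they close (so a half turn about z gives the same grasp; the last joint's range is limited). The gripper opens to 85 mm and grips with 20 to 120 N. Pads are 22 mm wide; open, the fingers measure 114 mm over their backs; the gripper's body (76 mm by 85 mm) begins 54 mm behind the grasp point. The pads swing forward as they close: fully open they stand 13 mm farther back than shut.
Start: joints at [-1.307, 0.308, 1.634, -0, 1.2, -0.07], TCP at [0.205, -0.591, 0.231] pointing down, gripper open.
Joint ranges: [-3.06, 3.06], [-0.79, 1.96], [0.05, 2.63], [-1.19, 4.34], [0.05, 2.64], [-2.94, 2.94]. Speed limits (rad/s): [2.79, 2.79, 3.14, 3.14, 3.14, 3.14].

## Interface

Orientations are given as a unit quaternion [w, x, y, z].
In Python, from rig import manip, eyes gives the robot as it stands.
- The arm moves only by the tool drive_tool, never from a script. Its argument "moves" is a list of rows, each a list of 3 entries, a list of its own where there are three numbers: the gripper's target within -1 to 1 (shut at 1, half-way at 0, fully open at -1), then the shift along the tool's x, y, z in mm, then the turn, a rotation vector about the tool's x, y, z in degrees. In form: [[gripper, [tx, ty, tz], [wx, wy, wz]], ...]. A call has exactly 10 rows; each row is the pose to reach, as a shift and turn from the pose commanded when the call began, along the tool's axes at that moment; what a row does not reach only later rows make up. A row lasts 1/10 s, in which the tool goes at most 50 mm and 8.59 degrees, less where a joint would pass 70% of its speed; a pose out of reach is approached as far as the arm can. A call with a gripper value outside its range is refused whole. The fingers move at their own pace and stop on an object; "grip_force" is the grip in N (left out, the last holds). Time passes only in rows, so rows that repeat a pose let the fingers close, or fill a call up. It gives the time, the measured TCP pose, the force, the opening and the grip force at its end, in the units of the state.
- manip.observe(): the state, without advancing time (a new reading comes with each control period).
- eyes.get_image(name): name is "side" or "top" or "wrist"; returns a dict with "color" (480x640x3 uint8, red, green, blue), "K" (3x3 intrinsics, pixels), "R" (3x3) and "t" (3): a world point X has camera coordinates R X + t. Camera axes: x right, y down, z forward; pixel columns grow to the right and rows downward; lengths in m; the calibration is good to about 2 mm. A picture is of the moment at which its call begins. There is no depth.
- manip.hand_in(): hands the job in; it is judged then, once.
The state is a dict: "time": time; "qpos": joint angles; "joint_vel": joint speeds; "joint_torque": joint torques, N m; "tcp_pos": TCP position; "ee_rot": TCP orientation; "ft_force": force on the tool from outside, world axes, zero at the start; "wrist_torque": the same for the moment, N m; "grip_width": finger opening in m; "grip_force": force on a finger pad.
Only numpy, scipy, OpenCV 4.12 (cv2) and the standard library are available. Lean on these libraries where they do the work, as an engineer would, in place of code of your own. Each camera call takes 0.05 s, during which the arm holds its last target. There are 200 camera calls.

## Working session

There is one attempt and no reset: what is moved stays moved. The work goes in short steps, Python scripts to look and compute and a tool call to move; the robot and the scene stay as the last step left them, time stands still between calls to the robot, and variables do not carry over. Pictures are saved under pics/ and viewed, at most 10 in all, crops included, and the job is handed in when it is done.

Besides the shell and the picture viewer there is one more tool, called after "Call:" as a command line: name --argument value ..., lists and objects as JSON in quotes. drive_tool: Moves the arm, as the interface text tells. Its arguments: {"type":"object","properties":{"moves":{"type":"array","items":{"type":"array"}},"grip_force":{"type":"number"}},"required":["moves"]}

```bash
ls; mkdir -p pics
python3 - <<'E'
from rig import manip, eyes
import cv2, numpy as np
s=manip.observe(); print(s)
for n in ["side","top"]:
    i=eyes.get_image(n); cv2.imwrite(f"pics/{n}0.png",i["color"][:,:,::-1]); np.savez(f"{n}0.npz",**i)
    print(n,i["K"].tolist(),(-i["R"].T@i["t"]).round(3), i["R"].round(3).tolist())
E
```

```text
pics
{'time': 0.0, 'qpos': array([-1.30667207e+00,  3.09012699e-01,  1.63520466e+00, -1.90790373e-05,
        1.19970340e+00, -6.97065968e-02]), 'joint_vel': array([-6.88715636e-04,  6.23027870e-04,  8.37240015e-05, -8.51181740e-04,
        6.42807789e-04,  1.27838189e-03]), 'joint_torque': array([ 6.29081806e-04, -4.15253913e+01, -2.76666176e+01,  4.17896024e-05,
        1.02268648e-02,  5.95038312e-07]), 'tcp_pos': array([ 0.20453749, -0.58970245,  0.23003367]), 'ee_rot': array([-1.15769787e-03,  9.86100688e-01,  1.66144750e-01, -1.21822577e-04]), 'ft_force': array([-0.71656622,  0.06536679, -0.79045214]), 'wrist_torque': array([2.92593221e-02, 5.66721938e-04, 5.88432919e-06]), 'grip_force': 0.0, 'grip_width': 0.08556460244416665}
side [[580.595379329122, 0.0, 329.010313870356], [0.0, 580.595379329122, 243.03265620231315], [0.0, 0.0, 1.0]] [ 0.464 -0.861  0.833] [[0.994, -0.106, 0.009], [-0.061, -0.634, -0.771], [0.088, 0.766, -0.637]]
top [[505.53925938287074, 0.0, 325.4470160633668], [0.0, 505.53925938287074, 239.8222173205946], [0.0, 0.0, 1.0]] [0.49  0.055 1.124] [[-0.025, -1.0, 0.012], [-0.994, 0.024, -0.103], [0.103, -0.014, -0.995]]
```

View pics/side0.png

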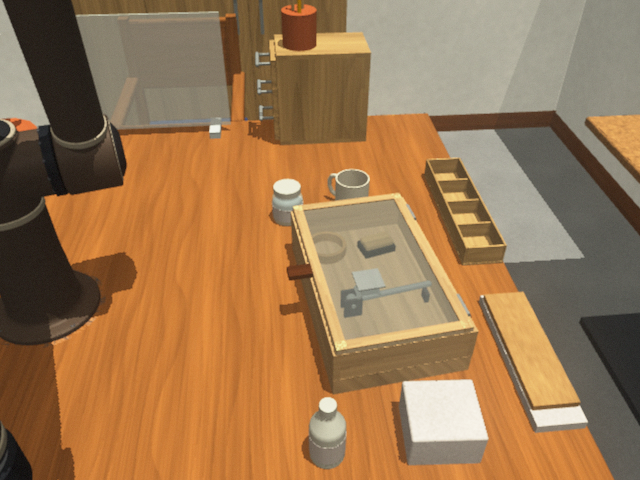

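View pics/top0.png

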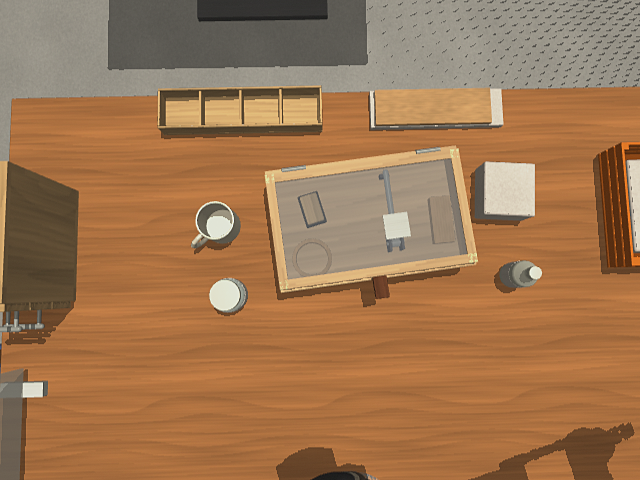

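The side view shows the chest with the tongue at about (300,271). The top view shows lid corners at (266,171), (457,148), (477,264) and (282,290), and the tongue at about (381,288). The rod runs from (396,245) to (384,174).

```bash
cat > h.py <<'E'
import numpy as np, cv2
from scipy.spatial.transform import Rotation as Ro
from scipy.optimize import least_squares
def proj(i,P):
    c=np.asarray(P)@i["R"].T+i["t"]; p=c@i["K"].T; return p[:,:2]/p[:,2:]
def ray(i,uv,z):
    d=i["R"].T@np.linalg.inv(i["K"])@[*uv,1]; c=-i["R"].T@i["t"]; return c+d*(z-c[2])/d[2]
def w2(ch,p): # chest->world
    c,s=np.cos(ch[2]),np.sin(ch[2]); p=np.atleast_2d(p); return np.c_[ch[0]+c*p[:,0]-s*p[:,1],ch[1]+s*p[:,0]+c*p[:,1],p[:,2]]
def tgt(ch,p,tilt): # tool z tilts tilt deg from down toward chest +x; tool y = -chest y
    return w2(ch,p)[0], Ro.from_euler('z',ch[2])*Ro.from_euler('y',-tilt,degrees=True)*Ro.from_euler('x',180,degrees=True)
def rel(s,ch,p,tilt):
    q=s["ee_rot"]; R0=Ro.from_quat([q[1],q[2],q[3],q[0]]); P,R=tgt(ch,p,tilt)
    return (R0.inv().apply(P-s["tcp_pos"])*1000).round(1), (R0.inv()*R).as_rotvec(degrees=True).round(2)
E
python3 - <<'E'
from h import *
t=dict(np.load("top0.npz")); s=dict(np.load("side0.npz"))
def tong(i,name,box):
    h=cv2.cvtColor(i["color"],cv2.COLOR_RGB2HSV); m=np.zeros(h.shape[:2],np.uint8)
    x0,y0,x1,y1=box; sub=i["color"][y0:y1,x0:x1].astype(int)
    mm=(sub[...,0]<115)&(sub[...,0]>1.7*sub[...,2])&(sub[...,0]>40)&(sub[...,1]<0.5*sub[...,0])
    n,l,st,c=cv2.connectedComponentsWithStats(mm.astype(np.uint8)); k=1+np.argmax(st[1:,4]); print(name,st[k]+[x0,y0,0,0,0],c[k]+[x0,y0])
    return c[k]+[x0,y0]
a=tong(t,"top",(355,270,405,315)); b=tong(s,"side",(275,255,325,290))
z=.114
C=np.array([[.115,.2,z],[.115,-.2,z],[-.12,-.2,z],[-.12,.2,z]]); uv=np.array([[266,171],[457,148],[477,264],[282,290]],float)
f=lambda x:(proj(t,w2(x,C))-uv).ravel()
r=least_squares(f,[.6,.05,.1]); print(r.x,r.fun.round(1))
ch=r.x
print("tongue pred",proj(t,w2(ch,[[-.1425,0,.117]])),proj(s,w2(ch,[[-.1425,0,.114]])))
print("side corners",proj(s,w2(ch,C)).round(0))
print("rod pred",proj(t,w2(ch,[[-.055,-.05,.068],[.095,-.05,.068]])).round(0), "socket",proj(t,w2(ch,[[-.025,-.05,.11]])).round(0))
print(w2(ch,[[-.145,0,.111]]),np.degrees(ch[2]))
for n,i,zz in (("a",t,.117),("b",s,.114)): print(n,ray(i,a if n=="a" else b,zz))
E
```

```text
Traceback (most recent call last):
ValueError: attempt to get argmax of an empty sequence
```

Run:
```python
from h import *
t=dict(np.load("top0.npz")); s=dict(np.load("side0.npz"))
print(t["color"][288,378:386].tolist(), s["color"][271,294:302].tolist())
def tong(i,name,box):
    x0,y0,x1,y1=box; sub=i["color"][y0:y1,x0:x1].astype(int)
    mm=(sub[...,0]<125)&(sub[...,0]>40)&(sub[...,1]<0.55*sub[...,0])
    n,l,st,c=cv2.connectedComponentsWithStats(mm.astype(np.uint8)); 
    for k in range(1,n):
        if st[k,4]>20: print(name,st[k]+[x0,y0,0,0,0],c[k]+[x0,y0])
tong(t,"top",(355,270,405,315)); tong(s,"side",(275,255,325,290))
z=.114
C=np.array([[.115,.2,z],[.115,-.2,z],[-.12,-.2,z],[-.12,.2,z]]); uv=np.array([[266,171],[457,148],[477,264],[282,290]],float)
f=lambda x:(proj(t,w2(x,C))-uv).ravel()
r=least_squares(f,[.6,.05,.1]); print(r.x,r.fun.round(1))
ch=r.x
print("tongue pred",proj(t,w2(ch,[[-.1425,0,.117]])),proj(s,w2(ch,[[-.1425,0,.114]])))
print("side corners",proj(s,w2(ch,C)).round(0))
print("rod pred",proj(t,w2(ch,[[-.055,-.05,.068],[.095,-.05,.068]])).round(0), "socket",proj(t,w2(ch,[[-.025,-.05,.11]])).round(0))
print(w2(ch,[[-.145,0,.111]]),np.degrees(ch[2]))
```

```text
[[98, 60, 40], [101, 61, 38], [107, 65, 43], [110, 65, 41], [113, 68, 45], [114, 68, 45], [115, 69, 44], [109, 65, 41]] [[118, 65, 36], [123, 69, 37], [118, 65, 34], [121, 65, 36], [124, 69, 40], [120, 67, 39], [121, 69, 41], [118, 66, 39]]
[ 0.63947254 -0.05248185  0.10746752] [-0.5  2.5  2.1  0.8  0.7 -1.9 -2.3 -1.4]
tongue pred [[381.01544133 286.48117896]] [[298.25098187 269.92013549]]
side corners [[399. 193.]
 [472. 328.]
 [334. 351.]
 [292. 206.]]
rod pred [[396. 242.]
 [385. 173.]] socket [[397. 226.]]
[[ 0.49530906 -0.06803466  0.111     ]] 6.157435116577526
```

Run:
```python
from h import *
from rig import manip
t=dict(np.load("top0.npz")); s=dict(np.load("side0.npz"))
for n,i,(x0,y0,x1,y1) in (("top",t,(370,270,400,305)),("side",s,(275,255,325,290))):
    sub=i["color"][y0:y1,x0:x1].astype(int)
    mm=(sub[...,0]<140)&(sub[...,0]>85)&(sub[...,1]<0.66*sub[...,0])&(sub[...,2]>.28*sub[...,0])&(sub[...,2]<.45*sub[...,0])
    k,l,st,c=cv2.connectedComponentsWithStats(mm.astype(np.uint8))
    for j in range(1,k):
        if st[j,4]>20: print(n,st[j]+[x0,y0,0,0,0],c[j]+[x0,y0], ray(i,c[j]+[x0,y0],.114))
ch=[.6375,-.0525,.1075]
print(rel(manip.observe(),ch,[-.150,0,.19],0))
```

```text
top [374 276  16  23 295] [381.1559322  287.04067797] [ 0.49670249 -0.06837127  0.114     ]
side [287 255  25  23 314] [297.22611465 267.78343949] [ 0.49629574 -0.06172447  0.114     ]
side [293 279  10  11  67] [298.11940299 283.95522388] [ 0.49510824 -0.10503754  0.114     ]
(array([ 438.9, -399.4,   41. ]), array([-0.12,  0.  , 12.97]))
```

Call:
drive_tool --moves '[[-1, [40, -36, 4], [0, 0, 1.5]], [-1, [80, -73, 8], [0, 0, 3]], [-1, [120, -109, 12], [0, 0, 5]], [-1, [160, -146, 15], [0, 0, 7]], [-1, [200, -182, 19], [0, 0, 9]], [-1, [240, -218, 22], [0, 0, 11]], [-1, [280, -255, 26], [0, 0, 13]], [-1, [320, -291, 30], [0, 0, 13]], [-1, [360, -328, 34], [0, 0, 13]], [-1, [400, -364, 38], [0, 0, 13]]]' --grip_force 35

```text
time: 1.1
tcp_pos: [0.4436, -0.1504, 0.1961]
ee_rot: [0.0, 0.999, 0.053, -0.0]
ft_force: [1.2, -1.0, -0.8]
grip_width: 0.0854
grip_force: 0.0
```

Run:
```python
from h import *
from rig import manip
ch=[.6375,-.0525,.1075]
s=manip.observe();print(s["time"],s["tcp_pos"],s["qpos"],rel(s,ch,[-.150,0,.19],0))
```

```text
1.1 [ 0.44355392 -0.15044885  0.19609824] [-4.19977185e-01  4.26218004e-02  2.02351809e+00 -7.19241399e-05
  1.07544348e+00  1.04407185e+00] (array([ 53.3, -76.6,   6.1]), array([ 0.  ,  0.  , -0.04]))
```

Call:
drive_tool --moves '[[-1, [10, -10, 1], [0, 0, 0]], [-1, [20, -20, 2], [0, 0, 0]], [-1, [30, -30, 3], [0, 0, 0]], [-1, [39, -36, 3], [0, 0, 0]], [-1, [39, -36, 3], [0, 0, 0]], [-1, [39, -36, 3], [0, 0, 0]], [-1, [39, -36, 3], [0, 0, 0]], [-1, [39, -36, 3], [0, 0, 0]], [-1, [39, -36, 3], [0, 0, 0]], [-1, [39, -36, 3], [0, 0, 0]]]'

```text
time: 2.1
tcp_pos: [0.478, -0.1128, 0.1934]
ee_rot: [0.0, 0.999, 0.053, 0.0]
ft_force: [1.0, 0.8, -0.2]
grip_width: 0.0854
grip_force: 0.0
```

Run:
```python
from h import *
from rig import manip,eyes
ch=[.6375,-.0525,.1075]
s=manip.observe();print(s["time"],s["tcp_pos"],s["joint_vel"].round(2),rel(s,ch,[-.150,0,.091],0))
i=eyes.get_image("wrist"); cv2.imwrite("pics/w1.png",i["color"][:,:,::-1])
print(proj(i,w2(ch,[[-.1425,0,.117],[-.12,-.014,.117],[-.165,.014,.117]])).round(0), proj(i,[s["tcp_pos"]]))
```

```text
2.1 [ 0.4780232  -0.11276771  0.19344668] [ 0.  0.  0. -0. -0. -0.] (array([ 15. , -42.8, 102.4]), array([ 0.  , -0.  , -0.06]))
[[259. 223.]
 [278. 190.]
 [241. 254.]] [[321.86820289 309.84686034]]
```

View pics/w1.png

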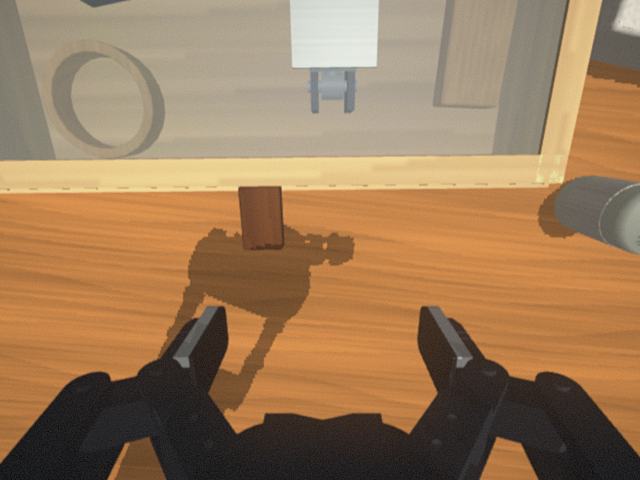

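The wrist view shows the tongue at cols 239–283, rows 186–250, about 3 mm further from the robot than predicted. I'll correct for that and go down.

Call:
drive_tool --moves '[[-1, [8, -21, 0], [0, 0, 0]], [-1, [17, -42, 0], [0, 0, 0.3]], [-1, [17, -42, 25], [0, 0, 0.3]], [-1, [17, -42, 50], [0, 0, 0.3]], [-1, [17, -42, 75], [0, 0, 0.3]], [-1, [17, -42, 90], [0, 0, 0.3]], [-1, [17, -42, 102], [0, 0, 0.3]], [0.2, [17, -42, 102], [0, 0, 0.3]], [1, [17, -42, 102], [0, 0, 0.3]], [1, [17, -42, 102], [0, 0, 0.3]]]'

```text
time: 3.15
tcp_pos: [0.4917, -0.0692, 0.0924]
ee_rot: [0.0, 0.999, 0.051, 0.001]
ft_force: [-0.0, 0.5, -0.1]
grip_width: 0.0439
grip_force: 0.0
```

Call:
drive_tool --moves '[[1, [0, 0, 0], [0, 0, 0]], [1, [0, 0, 0], [0, 0, 0]], [1, [0, 0, 0], [0, 0, 0]], [1, [0, 0, 0], [0, 0, 0]], [1, [0, 0, 0], [0, 0, 0]], [1, [0, 0, 0], [0, 0, 0]], [1, [0, 0, 0], [0, 0, 0]], [1, [0, 0, 0], [0, 0, 0]], [1, [0, 0, 0], [0, 0, 0]], [1, [0, 0, 0], [0, 0, 0]]]'

```text
time: 4.15
tcp_pos: [0.4915, -0.069, 0.0926]
ee_rot: [0.0, 0.999, 0.051, 0.001]
ft_force: [-1.7, 1.0, 5.6]
grip_width: 0.0273
grip_force: 35.0
```

Run:
```python
from h import *
from rig import manip,eyes
ch=[.640,-.0525,.112]
s=manip.observe();print(s["time"],s["tcp_pos"],s["ft_force"],s["wrist_torque"],rel(s,ch,[-.150,0,.091],0))
i=eyes.get_image("wrist"); cv2.imwrite("pics/w2.png",i["color"][:,:,::-1])
r=.2645
x0,z0=.115-r,.111
for a in np.arange(.1,1.2,.1): print(round(a,2),((.115-r*np.cos(a)+.006*np.sin(a)-x0)*1000).round(), (-(.105+r*np.sin(a)+.006*np.cos(a)-z0)*1000).round())
```

```text
4.15 [ 0.49154309 -0.06896218  0.09259955] [-1.7362736   0.95801686  5.6343991 ] [0.30078093 0.18561165 0.24797645] (array([-0.6,  0.2,  1.6]), array([ 0.03, -0.11, -0.55]))
0.1 2.0 -26.0
0.2 6.0 -52.0
0.3 14.0 -78.0
0.4 23.0 -103.0
0.5 35.0 -126.0
0.6 50.0 -148.0
0.7 66.0 -169.0
0.8 85.0 -188.0
0.9 105.0 -205.0
1.0 127.0 -220.0
1.1 150.0 -232.0
```

View pics/w2.png

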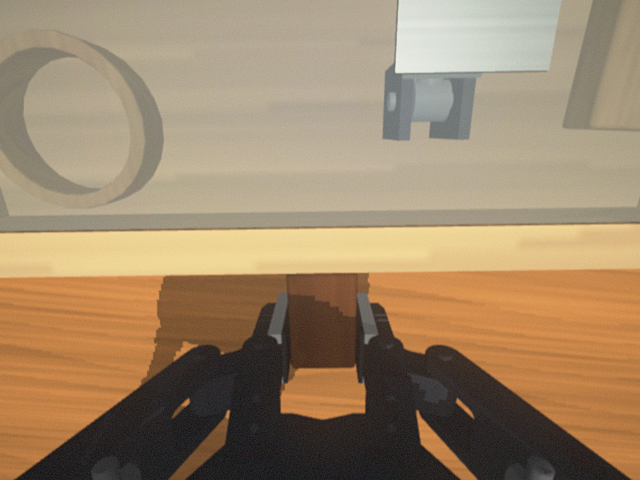

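The tongue is pinched centrally between the pads at (322,320), with an opening of 27 mm. I'll lift it along the arc.

Call:
drive_tool --moves '[[1, [0, 0, -13], [0, 0, 0]], [1, [2, 0, -26], [0, 0, 0]], [1, [4, 0, -39], [0, 0, 0]], [1, [6, 0, -52], [0, 0, 0]], [1, [10, 0, -65], [0, 0, 0]], [1, [14, 0, -78], [0, 0, 0]], [1, [18, 0, -91], [0, 0, 0]], [1, [23, 0, -103], [0, 0, 0]], [1, [29, 0, -115], [0, 0, 0]], [1, [35, 0, -126], [0, 0, 0]]]'

```text
time: 5.2
tcp_pos: [0.5247, -0.065, 0.2178]
ee_rot: [-0.0, 0.999, 0.051, -0.001]
ft_force: [0.9, 0.4, -7.8]
grip_width: 0.0274
grip_force: 35.3
```

Run:
```python
from h import *
from rig import manip,eyes
ch=[.640,-.0525,.112]
s=manip.observe();print(s["time"],s["tcp_pos"],s["qpos"],s["ft_force"],s["wrist_torque"],s["grip_width"],rel(s,ch,[-.115,0,.217],0))
```

```text
5.2 [ 0.52471005 -0.06504176  0.2177953 ] [-2.05740650e-01  1.38850055e-01  1.87020692e+00  8.40068173e-05
  1.13556476e+00  1.26331650e+00] [ 0.94832604  0.42758787 -7.84838893] [0.11312867 0.11385276 0.37867473] 0.027419619116359522 (array([1. , 0.4, 0.8]), array([-0.06,  0.16, -0.59]))
```

Call:
drive_tool --moves '[[1, [7, 0, -11], [0, 0, 0]], [1, [15, 0, -22], [0, 0, 0]], [1, [23, 0, -33], [0, 0, 0]], [1, [31, 0, -43], [0, 0, 0]], [1, [40, 0, -53], [0, 0, 0]], [1, [50, 0, -62], [0, 0, 0]], [1, [60, 0, -71], [0, 0, 0]], [1, [70, 0, -79], [0, 0, 0]], [1, [81, 0, -87], [0, 0, 0]], [1, [92, 0, -94], [0, 0, 0]]]'

```text
time: 6.2
tcp_pos: [0.6171, -0.0542, 0.3121]
ee_rot: [-0.002, 0.999, 0.051, -0.001]
ft_force: [-3.4, 4.4, -4.0]
grip_width: 0.0274
grip_force: 35.7
```

Call:
drive_tool --moves '[[1, [6, 0, -3], [0, 0, 0]], [1, [11, 0, -6], [0, 0, 0]], [1, [17, 0, -9], [0, 0, 0]], [1, [23, 0, -12], [0, 0, 0]], [1, [28, 0, -14], [0, 0, 0]], [1, [31, 0, -16], [0, 0, 0]], [1, [31, 0, -16], [0, 0, 0]], [1, [31, 0, -16], [0, 0, 0]], [1, [31, 0, -16], [0, 0, 0]], [1, [31, 0, -16], [0, 0, 0]]]'

```text
time: 7.2
tcp_pos: [0.6487, -0.0505, 0.3284]
ee_rot: [-0.002, 0.999, 0.051, 0.001]
ft_force: [-1.8, 6.1, -2.2]
grip_width: 0.0268
grip_force: 35.9
```

Run:
```python
from h import *
from rig import manip,eyes
ch=[.640,-.0525,.112]
s=manip.observe();print(s["time"],s["tcp_pos"],s["qpos"],s["ft_force"],s["wrist_torque"],s["grip_width"],rel(s,ch,[.008,0,.326],0))
i=eyes.get_image("side"); cv2.imwrite("pics/s3.png",i["color"][:,:,::-1])
```

```text
7.2 [ 0.64866908 -0.050509    0.32835334] [-0.14677616  0.28942646  1.46204042  0.00449146  1.38943232  1.32157391] [-1.8213006   6.09530346 -2.1794172 ] [0.82400224 0.78375843 0.11937603] 0.02680508892621601 (array([-0.8,  1. ,  2.3]), array([-0.24, -0.1 , -0.59]))
```

View pics/s3.png

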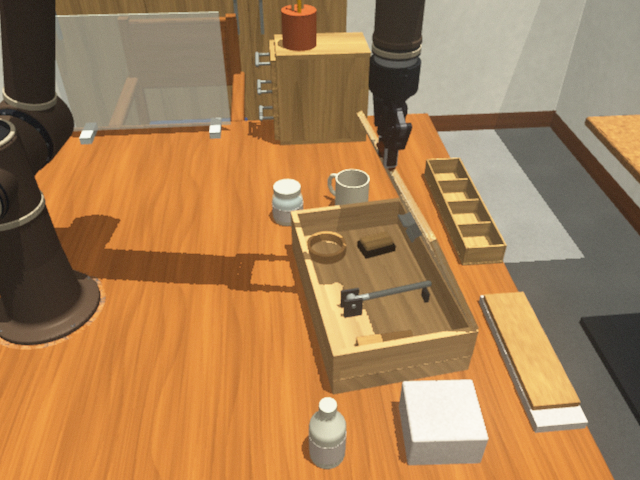

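The lid is at about 1.12 and the rod is visible at (360,297)–(430,284), still down. Next I'll release the tongue and retreat.

Call:
drive_tool --moves '[[-1, [0, 0, 0], [0, 0, 0]], [-1, [0, 0, 0], [0, 0, 0]], [-1, [0, 0, 0], [0, 0, 0]], [-1, [0, 0, 0], [0, 0, 0]], [-1, [0, 0, -25], [0, 0, 0]], [-1, [0, 0, -60], [0, 0, 0]], [-1, [-40, 0, -80], [0, 0, 0]], [-1, [-90, 0, -80], [0, 0, 0]], [-1, [-140, 0, -80], [0, 0, 0]], [-1, [-180, 0, -80], [0, 0, 0]]]'

```text
time: 8.25
tcp_pos: [0.4668, -0.0716, 0.408]
ee_rot: [0.001, 0.999, 0.051, 0.001]
ft_force: [-0.2, -0.1, 0.5]
grip_width: 0.0855
grip_force: 0.0
```

Run:
```python
from h import *
from rig import manip,eyes
ch=[.640,-.0525,.112]
s=manip.observe();print(s["time"],s["tcp_pos"],s["qpos"],s["ft_force"],rel(s,ch,[-.07,-.05,.192],40))
i=eyes.get_image("top"); np.savez("top4.npz",**i)
# lid front edge / tongue location check by colour
sub=i["color"].astype(int); mm=(sub[...,0]<140)&(sub[...,0]>60)&(sub[...,1]<0.66*sub[...,0])&(sub[...,2]>.28*sub[...,0])&(sub[...,2]<.45*sub[...,0])
for a in (.9,1.0,1.1,1.15):
    P=[.115-.2575*np.cos(a),0,.105+.2575*np.sin(a)]; print(a,proj(i,w2(ch,[P])).round(0))
cv2.imwrite("pics/t4.png",i["color"][60:330,200:520,::-1])
```

```text
8.25 [ 0.46675239 -0.07155995  0.40803876] [-2.43992645e-01 -1.11602563e-01  1.74212980e+00 -5.77471597e-04
  1.50949762e+00  1.22564265e+00] [-0.15870206 -0.14951818  0.53360855] (array([104.6,  49.1, 216.2]), array([ 0.28, 39.93, -0.57]))
0.9 [[387. 225.]]
1.0 [[386. 211.]]
1.1 [[385. 196.]]
1.15 [[384. 189.]]
```

View pics/t4.png

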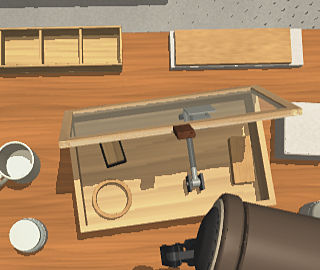

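The top crop shows the tongue at full-frame (384,191), so the lid has stayed at about 1.12. The rod lies free at full-frame x≈392. I'll move to a tilted pose ahead of the rod.

Call:
drive_tool --moves '[[-0.2, [12, 6, 26], [0, 5, 0]], [-0.2, [25, 12, 52], [0, 10, 0]], [-0.2, [37, 18, 78], [0, 16, 0]], [-0.2, [50, 24, 104], [0, 22, 0]], [-0.2, [62, 30, 130], [0, 28, 0]], [-0.2, [75, 36, 156], [0, 34, 0]], [-0.2, [88, 42, 182], [0, 40, 0]], [-0.2, [97, 46, 204], [0, 40, 0]], [-0.2, [105, 49, 216], [0, 40, -0.5]], [-0.2, [105, 49, 216], [0, 40, -0.5]]]'

```text
time: 9.3
tcp_pos: [0.5775, -0.1096, 0.1891]
ee_rot: [-0.018, 0.939, 0.051, 0.34]
ft_force: [-0.6, -0.9, -0.4]
grip_width: 0.0508
grip_force: 0.0
```

Run:
```python
from h import *
from rig import manip,eyes
ch=[.640,-.0525,.112]
s=manip.observe();print(s["time"],s["tcp_pos"],s["qpos"],s["grip_width"],rel(s,ch,[-.07,-.05,.192],40),rel(s,ch,[.045,-.05,.056],40))
i=eyes.get_image("wrist"); cv2.imwrite("pics/w5.png",i["color"][:,:,::-1])
print(proj(i,w2(ch,[[-.055,-.05,.068],[.035,-.05,.068],[.095,-.05,.068]])).round(0))
```

```text
9.3 [ 0.57753282 -0.10955923  0.18905775] [-0.44589624  0.0263067   2.23435978  0.93950747  0.42975882  0.23304682] 0.05079340586199518 (array([ 0.7,  0.3, -3.2]), array([ 0.17,  0.2 , -0.13])) (array([  2. ,  -0.3, 174.8]), array([ 0.17,  0.2 , -0.13]))
[[322. 319.]
 [322. 221.]
 [322. 167.]]
```

View pics/w5.png

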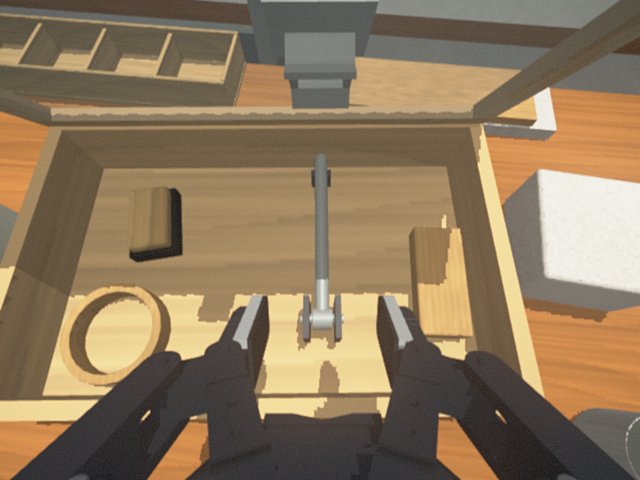

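The rod is at col 322, exactly as predicted, and the crayons stay clear to the right from col 412. I'll descend along the tool axis and grip.

Call:
drive_tool --moves '[[0.1, [0, 0, 20], [0, 0, 0]], [0.1, [0, 0, 45], [0, 0, 0]], [0.1, [1, 0, 70], [0, 0, 0]], [0.1, [1, 0, 95], [0, 0, 0]], [0.1, [2, 0, 120], [0, 0, 0]], [0.1, [2, 0, 145], [0, 0, 0]], [0.1, [2, 0, 160], [0, 0, 0]], [0.1, [2, 0, 172], [0, 0, 0]], [0.1, [2, 0, 172], [0, 0, 0]], [0.1, [2, 0, 172], [0, 0, 0]]]' --grip_force 25

```text
time: 10.35
tcp_pos: [0.6906, -0.0975, 0.0625]
ee_rot: [-0.017, 0.938, 0.052, 0.343]
ft_force: [-0.5, 1.4, 0.6]
grip_width: 0.0381
grip_force: 0.0
```

Call:
drive_tool --moves '[[1, [0, 0, 0], [0, 0, 0]], [1, [0, 0, 0], [0, 0, 0]], [1, [0, 0, 0], [0, 0, 0]], [1, [0, 0, 0], [0, 0, 0]], [1, [0, 0, 0], [0, 0, 0]], [1, [0, 0, 0], [0, 0, 0]], [1, [0, 0, 0], [0, 0, 0]], [1, [0, 0, 0], [0, 0, 0]], [1, [0, 0, 0], [0, 0, 0]], [1, [0, 0, 0], [0, 0, 0]]]'

```text
time: 11.35
tcp_pos: [0.6898, -0.0962, 0.0612]
ee_rot: [-0.018, 0.938, 0.053, 0.342]
ft_force: [0.7, 5.3, 2.1]
grip_width: 0.0113
grip_force: 26.4
```

Run:
```python
from h import *
from rig import manip,eyes
ch=[.640,-.0525,.112]
s=manip.observe();print(s["time"],s["qpos"],s["ft_force"],s["grip_width"],rel(s,ch,[.045,-.05,.056],40))
# arc in tool frame: grip point r=.092 from pivot
r=.092;t=np.radians(40);X=np.array([np.cos(t),np.sin(t)]);Z=np.array([np.sin(t),-np.cos(t)])
for a in np.arange(.1,1.2,.05):
    d=r*np.array([np.cos(a)-1,np.sin(a)])*1000; print(round(a,2),(d@X).round(1),(d@Z).round(1))
```

```text
11.35 [-0.32585177  0.45622172  2.04108549  1.59517919  0.27525819 -0.37026905] [0.70149845 5.27380029 2.14756128] 0.01125156847240627 (array([-3.1,  1. ,  4.2]), array([ 0.07, -0.05,  0.05]))
0.1 5.6 -7.3
0.15 8.0 -11.2
0.2 10.3 -15.2
0.25 12.4 -19.3
0.3 14.3 -23.5
0.35 16.0 -27.8
0.4 17.5 -32.1
0.45 18.7 -36.5
0.5 19.7 -41.0
0.55 20.5 -45.6
0.6 21.1 -50.1
0.65 21.4 -54.7
0.7 21.5 -59.3
0.75 21.4 -63.9
0.8 21.0 -68.5
0.85 20.5 -73.1
0.9 19.7 -77.6
0.95 18.6 -82.1
1.0 17.4 -86.5
1.05 15.9 -90.8
1.1 14.2 -95.1
1.15 12.3 -99.3
```

Call:
drive_tool --moves '[[1, [3, 0, -4], [0, 0, 0]], [1, [6, 0, -7], [0, 0, 0]], [1, [8, 0, -11], [0, 0, 0]], [1, [10, 0, -15], [0, 0, 0]], [1, [12, 0, -19], [0, 0, 0]], [1, [14, 0, -23], [0, 0, 0]], [1, [16, 0, -28], [0, 0, 0]], [1, [17.5, 0, -32], [0, 0, 0]], [1, [19, 0, -36.5], [0, 0, 0]], [1, [20, 0, -41], [0, 0, 0]]]'

```text
time: 12.35
tcp_pos: [0.6763, -0.0977, 0.1033]
ee_rot: [-0.018, 0.939, 0.052, 0.34]
ft_force: [-2.0, 4.5, -5.7]
grip_width: 0.0112
grip_force: 24.3
```

Run:
```python
from h import *
from rig import manip,eyes
ch=[.640,-.0525,.112]
s=manip.observe();print(s["time"],s["qpos"],s["ft_force"],s["wrist_torque"],s["grip_width"],rel(s,ch,[.0447,-.05,.0612],40))
```

```text
12.35 [-0.33618218  0.35388344  2.06574498  1.30705295  0.28922267 -0.07873512] [-1.9718843   4.52387608 -5.69024913] [0.41299971 0.96270996 0.50464791] 0.011167399641194621 (array([-16.4,   0.9,  41.1]), array([ 0.12,  0.22, -0.02]))
```

Call:
drive_tool --moves '[[1, [1, 0, -6], [0, 0, 0]], [1, [1.5, 0, -12], [0, 0, 0]], [1, [2, 0, -18], [0, 0, 0]], [1, [1.5, 0, -24], [0, 0, 0]], [1, [1, 0, -30], [0, 0, 0]], [1, [0, 0, -36], [0, 0, 0]], [1, [-1, 0, -41], [0, 0, 0]], [1, [-2, 0, -45.5], [0, 0, 0]], [1, [-4, 0, -50], [0, 0, 0]], [1, [-5.5, 0, -54], [0, 0, 0]]]'

```text
time: 13.35
tcp_pos: [0.6392, -0.1021, 0.1428]
ee_rot: [-0.018, 0.938, 0.052, 0.341]
ft_force: [-0.2, 5.3, -9.2]
grip_width: 0.0111
grip_force: 24.5
```

Run:
```python
from h import *
from rig import manip,eyes
ch=[.640,-.0525,.112]
s=manip.observe();print(s["time"],s["qpos"],s["ft_force"],s["wrist_torque"],s["grip_width"],rel(s,ch,[.0447,-.05,.0612],40))
i=eyes.get_image("side"); cv2.imwrite("pics/s6.png",cv2.resize(i["color"][100:340,260:560,::-1],(750,600)))
np.savez("side6.npz",**i)
for a in (.95,1.0,1.05,1.1,1.15):
  print(a,(proj(i,w2(ch,[[-.055+.15*np.cos(a),-.05,.068+.15*np.sin(a)],[-.055,-.05,.068]]))).round(1).tolist())
```

```text
13.35 [-0.37293593  0.22142388  2.13578578  1.13489704  0.3340468   0.07465266] [-0.1581243   5.30310049 -9.2471081 ] [0.53208393 0.99735568 0.59076403] 0.011055943807684711 (array([-13.3,   0.6,  95.3]), array([ 0.14,  0.04, -0.01]))
0.95 [[401.4, 242.7], [350.6, 299.7]]
1.0 [[398.2, 241.3], [350.6, 299.7]]
1.05 [[394.8, 240.1], [350.6, 299.7]]
1.1 [[391.3, 239.0], [350.6, 299.7]]
1.15 [[387.7, 238.0], [350.6, 299.7]]
```

View pics/s6.png

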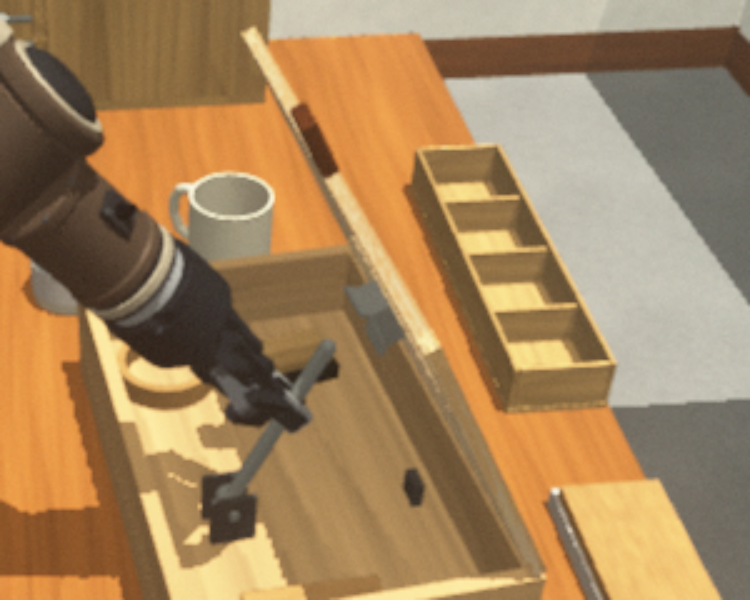

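The rod tip is at full-frame (391,239), so the rod angle is about 1.08–1.10, and the lid is still high. Release and withdraw.

Call:
drive_tool --moves '[[0, [0, 0, 0], [0, 0, 0]], [0, [0, 0, 0], [0, 0, 0]], [0, [0, 0, 0], [0, 0, 0]], [0, [0, 0, 0], [0, 0, 0]], [0, [0, 0, -15], [0, 0, 0]], [0, [0, 0, -40], [0, 0, 0]], [0, [0, 0, -70], [0, 0, 0]], [0, [0, 0, -100], [0, 0, 0]], [0, [0, 0, -130], [0, 0, 0]], [0, [0, 0, -150], [0, 0, 0]]]'

```text
time: 14.4
tcp_pos: [0.544, -0.1137, 0.2605]
ee_rot: [-0.016, 0.938, 0.052, 0.343]
ft_force: [-0.7, -1.4, 0.2]
grip_width: 0.0428
grip_force: 0.0
```

Run:
```python
from h import *
from rig import manip,eyes
ch=[.640,-.0525,.112]
s=manip.observe();print(s["time"],s["tcp_pos"],s["qpos"],s["grip_width"],rel(s,ch,[-.15,0,.35],0))
i=eyes.get_image("side"); np.savez("side7.npz",**i)
cv2.imwrite("pics/s7.png",cv2.resize(i["color"][200:320,330:460,::-1],(650,600),interpolation=cv2.INTER_CUBIC))
j=eyes.get_image("top"); np.savez("top7.npz",**j)
for a in (1.0,1.05,1.1,1.15):
  p=proj(i,w2(ch,[[-.055+r*np.cos(a),-.05,.068+r*np.sin(a)] for r in (.05,.1,.15)])); print(a,((p-[330,200])*5).round(0).tolist())
```

```text
14.4 [ 0.5439845  -0.11367573  0.26047075] [-0.49561255 -0.16606925  2.24177262  0.72356413  0.5804596   0.44639314] 0.042829564692521874 (array([ 21.3, -49.4, -99.5]), array([  0.36, -40.16,  -0.08]))
1.0 [[179.0, 405.0], [258.0, 308.0], [341.0, 207.0]]
1.05 [[173.0, 404.0], [247.0, 304.0], [324.0, 200.0]]
1.1 [[168.0, 402.0], [235.0, 301.0], [307.0, 195.0]]
1.15 [[162.0, 401.0], [224.0, 298.0], [289.0, 190.0]]
```

View pics/s7.png

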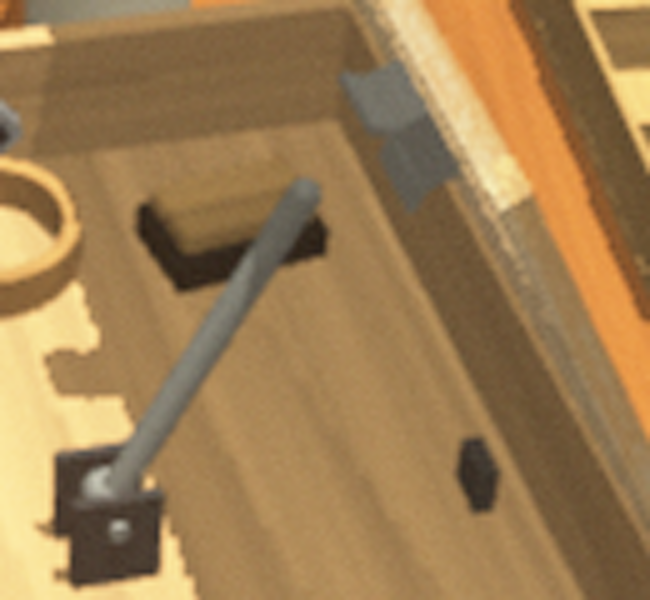

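Rod tip centre is at crop (303,193), matching 1.10 rad. Now back up to the tongue.

Call:
drive_tool --moves '[[-0.5, [8, -5, -20], [0, -4, 0]], [-1, [16, -10, -40], [0, -10, 0]], [-1, [24, -16, -60], [0, -16, 0]], [-1, [32, -24, -80], [0, -22, 0]], [-1, [40, -32, -100], [0, -28, 0]], [-1, [48, -40, -120], [0, -34, 0]], [-1, [58, -49, -144], [0.3, -40, 0]], [-1, [58, -49, -144], [0.3, -40, 0]], [-1, [58, -49, -144], [0.3, -40, 0]], [-1, [58, -49, -144], [0.3, -40, 0]]]' --grip_force 35

```text
time: 15.5
tcp_pos: [0.4903, -0.0689, 0.4032]
ee_rot: [-0.002, 0.998, 0.056, -0.001]
ft_force: [0.1, 0.4, 0.5]
grip_width: 0.0852
grip_force: 0.0
```

Run:
```python
from h import *
from rig import manip,eyes
ch=[.640,-.0525,.112]
s=manip.observe();print(s["time"],s["tcp_pos"],s["qpos"],s["joint_vel"].round(2),rel(s,ch,[.008,0,.326],0))
q=s["ee_rot"];R=Ro.from_quat([*q[1:],q[0]]);print((R.inv().apply([.6487-s["tcp_pos"][0],-.0505-s["tcp_pos"][1],.3284-s["tcp_pos"][2]])*1000).round(1))
i=dict(np.load("top7.npz"));c=i["color"].astype(int)
x0,y0,x1,y1=360,170,410,215;sub=c[y0:y1,x0:x1];
mm=(sub[...,0]<140)&(sub[...,0]>60)&(sub[...,1]<0.64*sub[...,0])&(sub[...,2]<.45*sub[...,0])
k,l,st,ce=cv2.connectedComponentsWithStats(mm.astype(np.uint8))
for n in range(1,k):
    if st[n,4]>25: print(st[n]+[x0,y0,0,0,0],ce[n]+[x0,y0])
for a in (1.05,1.1,1.15): print(a,proj(i,w2(ch,[[.115-r*np.cos(a)+.012*np.sin(a),0,.105+r*np.sin(a)+.012*np.cos(a)] for r in (.235,.2575,.28)])).round(1).tolist())
```

```text
15.5 [ 0.49026802 -0.06889108  0.40320929] [-0.22906012 -0.05902281  1.70291664  0.00230548  1.50052111  1.23000343] [-0.01 -0.01  0.01 -0.    0.01  0.  ] (array([158.8,   0.6,  76.9]), array([-0.18,  0.11, -0.02]))
[159.6  -0.4  74.5]
[374 185  21  14 208] [384.74519231 191.48076923]
1.05 [[382.4, 192.5], [385.0, 196.9], [387.7, 201.7]]
1.1 [[381.8, 185.5], [384.4, 189.1], [387.0, 192.9]]
1.15 [[381.2, 178.3], [383.6, 181.1], [386.2, 184.0]]
```

Call:
drive_tool --moves '[[-1, [40, 0, 0], [0, 0, 0]], [-1, [80, 0, 0], [0, 0, 0]], [-1, [120, 0, 0], [0, 0, 0]], [-1, [156, 0, 0], [0, 0, 0]], [-1, [156, 0, 25], [0, 0, 0]], [-1, [156, 0, 50], [0, 0, 0]], [-1, [156, 0, 65], [0, 0, 0]], [-1, [156, 0, 76], [0, 0, 0]], [-1, [156, 0, 76], [0, 0, 0]], [-1, [156, 0, 76], [0, 0, 0]]]'

```text
time: 16.5
tcp_pos: [0.6459, -0.0517, 0.3302]
ee_rot: [-0.001, 0.998, 0.056, 0.001]
ft_force: [-0.1, -1.1, -0.5]
grip_width: 0.0851
grip_force: 0.0
```

Call:
drive_tool --moves '[[1, [0, 0, 0], [0, 0, 0]], [1, [0, 0, 0], [0, 0, 0]], [1, [0, 0, 0], [0, 0, 0]], [1, [0, 0, 0], [0, 0, 0]], [1, [0, 0, 0], [0, 0, 0]], [1, [0, 0, 0], [0, 0, 0]], [1, [0, 0, 0], [0, 0, 0]], [1, [0, 0, 0], [0, 0, 0]], [1, [0, 0, 0], [0, 0, 0]], [1, [0, 0, 0], [0, 0, 0]]]'

```text
time: 17.5
tcp_pos: [0.6457, -0.0508, 0.3301]
ee_rot: [-0.002, 0.998, 0.056, -0.0]
ft_force: [-2.7, 5.4, 5.6]
grip_width: 0.0273
grip_force: 37.0
```

Run:
```python
from h import *
from rig import manip,eyes
ch=[.640,-.0525,.112]
s=manip.observe();print(s["time"],s["tcp_pos"],s["qpos"],s["ft_force"],s["grip_width"],rel(s,ch,[.008,0,.326],0))
i=eyes.get_image("wrist"); cv2.imwrite("pics/w8.png",i["color"][:,:,::-1])
g=lambda a:np.array([.115-.262*np.cos(a)+.006*np.sin(a),.105+.262*np.sin(a)+.006*np.cos(a)])*1000
for a in np.arange(1.1,.74,-.03): print(round(a,2),(g(a)-g(1.1)).round(1))
```

```text
17.5 [ 0.64566543 -0.05080732  0.33006723] [-0.1471873   0.28347786  1.46621801  0.00298786  1.39254869  1.31132183] [-2.66026398  5.43469612  5.56950391] 0.027329323482078356 (array([2.2, 1.1, 4.1]), array([-0.17, -0.01, -0.01]))
1.1 [0. 0.]
1.07 [-7.  -3.5]
1.04 [-14.   -7.2]
1.01 [-20.8 -11.2]
0.98 [-27.5 -15.3]
0.95 [-34.  -19.6]
0.92 [-40.5 -24.1]
0.89 [-46.7 -28.8]
0.86 [-52.9 -33.7]
0.83 [-58.9 -38.8]
0.8 [-64.7 -44.1]
0.77 [-70.4 -49.5]
0.74 [-75.9 -55.1]
```

View pics/w8.png

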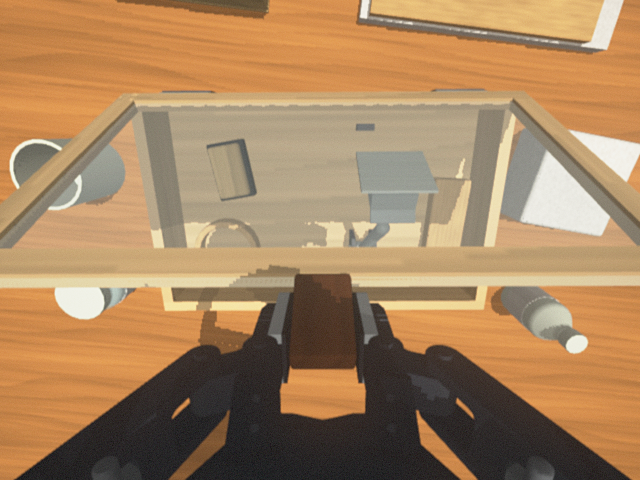

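The tongue is gripped centrally again at (322,320). I'll lower along the arc.

Call:
drive_tool --moves '[[1, [-6, 0, 3], [0, 0, 0]], [1, [-12, 0, 6], [0, 0, 0]], [1, [-18, 0, 9.5], [0, 0, 0]], [1, [-24, 0, 13], [0, 0, 0]], [1, [-29, 0, 16.2], [0, 0, 0]], [1, [-34, 0, 19.6], [0, 0, 0]], [1, [-39, 0, 23], [0, 0, 0]], [1, [-43.6, 0, 26.4], [0, 0, 0]], [1, [-46.7, 0, 28.8], [0, 0, 0]], [1, [-49.8, 0, 31.2], [0, 0, 0]]]'

```text
time: 18.55
tcp_pos: [0.5963, -0.0566, 0.2999]
ee_rot: [-0.001, 0.998, 0.056, 0.001]
ft_force: [-4.8, 2.9, 7.6]
grip_width: 0.0271
grip_force: 36.9
```

```bash
cat > chk.py <<'E'
from h import *
from rig import manip,eyes
import sys
ch=[.640,-.0525,.112]
s=manip.observe();p=s["tcp_pos"];c,sn=np.cos(.112),np.sin(.112)
d=p[:2]-ch[:2];X=[c*d[0]+sn*d[1],-sn*d[0]+c*d[1],p[2]]
g=np.array([X[0]-.115,X[2]+.02-.105])
print(s["time"],np.round(X,4),"lid~",np.arctan2(g[1],-g[0])-.006/.265, "r",np.hypot(*g),s["ft_force"].round(1),s["wrist_torque"].round(2),s["grip_width"])
i=eyes.get_image("side"); n=sys.argv[1]; np.savez(n+".npz",**i)
cv2.imwrite(f"pics/{n}.png",cv2.resize(i["color"][150:320,330:500,::-1],(600,600),interpolation=cv2.INTER_CUBIC))
E
python3 chk.py s9
```

```text
18.55 [-0.0439  0.0008  0.2999] lid~ 0.9115076205155564 r 0.2673058822788036 [-4.8  2.9  7.6] [0.55 0.46 0.04] 0.0270716596636338
```

Call:
drive_tool --moves '[[1, [-2, 0, 1.6], [0, 0, 0]], [1, [-4, 0, 3.2], [0, 0, 0]], [1, [-6, 0, 4.8], [0, 0, 0]], [1, [-8, 0, 6.5], [0, 0, 0]], [1, [-10, 0, 8.2], [0, 0, 0]], [1, [-12, 0, 9.9], [0, 0, 0]], [1, [-13, 0, 10.8], [0, 0, 0]], [1, [-14, 0, 11.7], [0, 0, 0]], [1, [-14, 0, 11.7], [0, 0, 0]], [1, [-14, 0, 11.7], [0, 0, 0]]]'

```text
time: 19.6
tcp_pos: [0.5815, -0.0584, 0.2876]
ee_rot: [-0.001, 0.998, 0.056, -0.001]
ft_force: [-6.2, 2.9, 7.4]
grip_width: 0.0276
grip_force: 36.6
```

```bash
python3 chk.py s10
```

```text
19.6 [-0.0587  0.0007  0.2876] lid~ 0.8392491469177442 r 0.26688647834769985 [-6.2  2.9  7.4] [0.48 0.67 0.11] 0.02764519784608708
```

Call:
drive_tool --moves '[[1, [-1, 0, 1], [0, 0, 0]], [1, [-2, 0, 1.9], [0, 0, 0]], [1, [-3, 0, 2.8], [0, 0, 0]], [1, [-4, 0, 3.7], [0, 0, 0]], [1, [-5, 0, 4.6], [0, 0, 0]], [1, [-6, 0, 5.5], [0, 0, 0]], [1, [-6, 0, 5.5], [0, 0, 0]], [1, [-6, 0, 5.5], [0, 0, 0]], [1, [-6, 0, 5.5], [0, 0, 0]], [1, [-6, 0, 5.5], [0, 0, 0]]]'

```text
time: 20.65
tcp_pos: [0.5757, -0.059, 0.2821]
ee_rot: [-0.001, 0.998, 0.056, -0.001]
ft_force: [-6.2, 3.1, 8.4]
grip_width: 0.0271
grip_force: 36.5
```

```bash
python3 chk.py s11
python3 - <<'E'
from h import *
ch=[.640,-.0525,.112]
i=dict(np.load("side11.npz" if 0 else "s11.npz"))
# lid front-right corner (y=-.2, underside/top) at several angles, right-side edge
for a in (.75,.8,.85,.9):
  u=np.array([-np.cos(a),np.sin(a)]);n=np.array([np.sin(a),np.cos(a)])
  print(a,proj(i,w2(ch,[[.115+r*u[0]+h*n[0],-.2,.105+r*u[1]+h*n[1]] for r,h in((.235,0),(.235,.011))])).round(1).tolist())
E
```

```text
20.65 [-0.0646  0.0007  0.2821] lid~ 0.8090368089321197 r 0.2666784285650687 [-6.2  3.1  8.4] [0.47 0.64 0.05] 0.02712177892367045
0.75 [[379.2, 275.5], [384.6, 270.7]]
0.8 [[385.1, 270.4], [390.7, 265.7]]
0.85 [[391.3, 265.4], [397.2, 260.8]]
0.9 [[397.7, 260.6], [404.0, 256.1]]
```

Call:
drive_tool --moves '[[1, [-1, 0, 1], [0, 0, 0]], [1, [-2, 0, 2], [0, 0, 0]], [1, [-3, 0, 3], [0, 0, 0]], [1, [-4, 0, 4], [0, 0, 0]], [1, [-4, 0, 4], [0, 0, 0]], [1, [-4, 0, 4], [0, 0, 0]], [1, [-4, 0, 4], [0, 0, 0]], [1, [-4, 0, 4], [0, 0, 0]], [1, [-4, 0, 4], [0, 0, 0]], [1, [-4, 0, 4], [0, 0, 0]]]'

```text
time: 21.7
tcp_pos: [0.575, -0.0591, 0.2813]
ee_rot: [-0.001, 0.998, 0.056, 0.004]
ft_force: [-2.9, 4.3, 13.9]
grip_width: 0.0272
grip_force: 37.3
```

```bash
python3 chk.py s12
python3 - <<'E'
from h import *
# tongue-free lid corner: print bright-yellow mask extent around the front-right corner for both frames
for n in ("s9","s10","s11","s12"):
    c=np.load(n+".npz")["color"].astype(int)[235:295,360:430]
    m=(c[...,0]>150)&(c[...,1]>.68*c[...,0])&(c[...,2]>.4*c[...,0])&(c[...,2]<.75*c[...,0])
    k,l,st,ce=cv2.connectedComponentsWithStats(m.astype(np.uint8)); 
    print(n,[(st[j]+[360,235,0,0,0]).tolist() for j in range(1,k) if st[j,4]>30])
    j=1+np.argmax(st[1:,4]); ys,xs=np.where(l==j); q=np.argmax(ys); print("lowest",xs[q]+360,ys[q]+235)
E
```

```text
21.7 [-0.0653  0.0007  0.2813] lid~ 0.8053138433416478 r 0.2665696085995995 [-2.9  4.3 13.9] [0.81 0.21 0.12] 0.027194277285770556
s9 [[363, 235, 15, 6, 43], [370, 235, 60, 60, 1951], [418, 235, 12, 21, 132], [360, 253, 13, 18, 109], [360, 283, 14, 12, 75]]
lowest 377 294
s10 [[363, 235, 67, 60, 1985], [417, 235, 13, 23, 149], [360, 253, 13, 18, 105], [360, 283, 12, 12, 71]]
lowest 377 294
s11 [[363, 235, 67, 60, 2062], [417, 235, 13, 24, 168], [360, 253, 13, 18, 110], [360, 283, 13, 12, 65]]
lowest 378 294
s12 [[360, 235, 70, 60, 2099], [417, 235, 13, 24, 167], [360, 253, 13, 18, 106]]
lowest 360 294
```

The force jumped and motion stopped at lid ≈ 0.80, so the rod is seated. I'll release and back off.

Call:
drive_tool --moves '[[0.4, [-4, 0, 4], [0, 0, 0]], [0.2, [-3, 0, 2], [0, 0, 0]], [-0.5, [-2, 0, 0], [0, 0, 0]], [-1, [-2, 0, 0], [0, 0, 0]], [-1, [-2, 0, 0], [0, 0, 0]], [-1, [-2, 0, 0], [0, 0, 0]], [-1, [-4, 0, -10], [0, 0, 0]], [-1, [-8, 0, -30], [0, 0, 0]], [-1, [-14, 0, -60], [0, 0, 0]], [-1, [-20, 0, -90], [0, 0, 0]]]'

```text
time: 22.75
tcp_pos: [0.552, -0.062, 0.3679]
ee_rot: [-0.001, 0.998, 0.056, -0.001]
ft_force: [0.8, 0.3, 0.5]
grip_width: 0.0855
grip_force: 0.0
```

Call:
drive_tool --moves '[[-1, [-20, 0, -10], [0, 0, 0]], [-1, [-50, 0, -20], [0, 0, 0]], [-1, [-80, 0, -20], [0, 0, 0]], [-1, [-110, 0, -20], [0, 0, 0]], [-1, [-140, 0, -20], [0, 0, 0]], [-1, [-160, 0, -20], [0, 0, 0]], [-1, [-160, 0, -20], [0, 0, 0]], [-1, [-160, 0, -20], [0, 0, 0]], [-1, [-160, 0, -20], [0, 0, 0]], [-1, [-160, 0, -20], [0, 0, 0]]]'

```text
time: 23.75
tcp_pos: [0.3943, -0.0798, 0.3869]
ee_rot: [-0.001, 0.998, 0.056, -0.0]
ft_force: [0.1, 0.1, 0.5]
grip_width: 0.0857
grip_force: 0.0
```

```bash
python3 chk.py s13
python3 - <<'E'
from h import *
from rig import eyes
ch=[.640,-.0525,.112]
i=eyes.get_image("top");c=i["color"].astype(int);x0,y0,x1,y1=360,190,415,275;sub=c[y0:y1,x0:x1]
mm=(sub[...,0]<140)&(sub[...,0]>60)&(sub[...,1]<0.64*sub[...,0])&(sub[...,2]<.45*sub[...,0])
k,l,st,ce=cv2.connectedComponentsWithStats(mm.astype(np.uint8))
for n in range(1,k):
    if st[n,4]>40: print("top tongue",st[n]+[x0,y0,0,0,0],ce[n]+[x0,y0])
for a in (.7,.75,.8,.85,.9): print(a,proj(i,w2(ch,[[.115-r*np.cos(a)+h*np.sin(a),0,.105+r*np.sin(a)+h*np.cos(a)] for r,h in((.235,.012),(.28,.012),(.28,0))])).round(1).tolist())
# rod tip: grey pixels in the side view
s=dict(np.load("s13.npz"));t=1.1
for a in (1.0,1.1,1.2): print(a,proj(s,w2(ch,[[-.055+r*np.cos(a),-.05,.068+r*np.sin(a)] for r in(.05,.1,.15)])).round(1).tolist())
c=s["color"].astype(int);g=(c.max(-1)-c.min(-1)<22)&(c.max(-1)<150)
for y in range(240,296,5): xs=np.where(g[y,345:420])[0]+345; print(y,xs.min() if len(xs) else 0,xs.max() if len(xs) else 0,xs.mean().round(1) if len(xs) else 0,len(xs))
E
```

```text
23.75 [-0.2472  0.0004  0.3869] lid~ 0.672292519552095 r 0.4715449684942052 [0.1 0.1 0.5] [-0.04  0.02 -0.02] 0.08572143879860185
top tongue [377 227  20  22 324] [386.72222222 237.33024691]
0.7 [[384.5, 235.5], [389.9, 254.1], [389.8, 259.1]]
0.75 [[384.4, 230.1], [389.8, 247.7], [389.8, 253.1]]
0.8 [[384.3, 224.5], [389.7, 240.9], [389.8, 246.7]]
0.85 [[384.0, 218.6], [389.5, 233.8], [389.7, 239.8]]
0.9 [[383.7, 212.4], [389.2, 226.2], [389.4, 232.6]]
1.0 [[365.8, 281.1], [381.6, 261.6], [398.2, 241.3]]
1.1 [[363.5, 280.4], [377.1, 260.2], [391.3, 239.0]]
1.2 [[361.1, 280.0], [372.2, 259.2], [384.0, 237.3]]
240 384 399 391.5 16
245 358 406 386.7 21
250 361 398 382.4 16
255 365 395 372.7 14
260 374 379 376.5 6
265 371 376 373.5 6
270 367 373 370.0 7
275 364 370 367.0 7
280 361 366 363.5 6
285 358 363 360.5 6
290 346 360 353.0 15
295 345 357 351.0 13
```

```bash
python3 -c "
from rig import manip
print(manip.hand_in())"
```

```text
the job is handed in; nothing more can be done
None
```

I handed the job in at about 24 s. The lid rests on the prop rod at about 0.79 rad with the rod at about 1.10 rad, which matches the tip sitting home in the socket by geometry, though I had no direct view of it. The gripper is clear of everything, and as far as I saw no craft things were touched. The hand-in call gave no verdict.

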